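# Tip out one bay of a two-bay parts tray

### The job

Empty the four brass standoffs out of the two-bay parts tray into the aluminium dish by tipping the tray over the riser's turned-up edge, its foot staying on the riser, while the three barrel adapters stay in their own bay. Then lower the tray, without letting it drop, until it lies flat on the riser again, and leave the dish and the other things where they are.

Things in the scene. Friction and masses are not known exactly. Their poses are not given: they have to be found in the camera images.
- riser: fixed pale grey sheet-steel bench riser, 360 mm wide, flat top 70 mm above the bench. Its far edge (+x) is turned up 14 mm above the top, 3 mm thick: the stop. Origin: at bench level below the middle of the stop's inner face (the top runs from x = -287 mm to 0); x points square across the stop to the dish, y along the stop, z up.
- tray: loose dark plastic parts tray, open on top, 214 mm long, 96 mm wide, about 0.3 kg plus 0.18 kg of contents. Origin: centre of its underside; x points along it to the end that faces the stop, z up. It stands on a skirt foot, x = -62 to 62 mm, 16 mm high; floor at z = 20 mm; side walls 3 mm thick, 55 mm high. Standoffs in its +x bay, adapters in its -x bay.
- tray_lip (a point): middle of the free edge, on the underside, of the open scoop lip at the tray's -x end (x = -107, z = 37 mm in its frame). The lip is 96 mm wide, 4 mm thick, and its underside falls inward at 25 degrees to x = -62, z = 16 mm at the foot: a finger tilted some 45 degrees gets under it. Axes as the tray's.
- tray_spout (a point): middle of the same edge of the like lip at the +x end (x = 107, z = 37 mm). With the foot against the stop this lip reaches over the stop, and the notch below it turns on the stop's top as the tray is tipped. Parts slide out over it at some 40 to 55 degrees of tip, as friction has it.
- tray_ridge (a point): middle of the top of the ridge that parts the two bays (x = 0, z = 50 mm in the tray's frame), 30 mm above the floor, both faces at 65 degrees to the floor: tipped beyond about 65 degrees the other bay's parts begin to come over it.
- dish: loose shallow aluminium dish, 170 mm (x) by 240 mm (y), 35 mm high, walls and floor 3 mm, 0.7 kg, on the bench just beyond the stop. Origin: centre of its underside, z up.
- standoff0_center (a point): centre of a brass hexagonal standoff, 10 mm across flats, 22 mm long along its x, 14 g (number 1 of four alike)
- standoff1_center (a point): centre of a brass hexagonal standoff, 10 mm across flats, 22 mm long along its x, 14 g (number 2 of four alike)
- standoff2_center (a point): centre of a brass hexagonal standoff, 10 mm across flats, 22 mm long along its x, 14 g (number 3 of four alike)
- standoff3_center (a point): centre of a brass hexagonal standoff, 10 mm across flats, 22 mm long along its x, 14 g (number 4 of four alike)
- adapter0_center (a point): centre of a steel barrel coaxial adapter, 18 mm thick, 34 mm long along its x, 42 g, lying across the tray and free to roll (number 1 of three alike)
- adapter1_center (a point): centre of a steel barrel coaxial adapter, 18 mm thick, 34 mm long along its x, 42 g, lying across the tray and free to roll (number 2 of three alike)
- adapter2_center (a point): centre of a steel barrel coaxial adapter, 18 mm thick, 34 mm long along its x, 42 g, lying across the tray and free to roll (number 3 of three alike)
- jar: small closed amber glass jar, 38 mm wide, 52 mm high, upright on the riser beside the tray; origin at the centre of its underside; to be left alone
- spanner: steel spanner, 130 mm long, lying on the riser beside the tray, along its x; origin at the middle of its underside; to be left alone
- attenuator: dark cylindrical coaxial attenuator on two feet, 192 mm long with its connectors (along x), 50 mm thick, 62 mm high, on the bench beside the riser; origin under its centre; to be left alone
- tray_toe (a point): middle of the tray foot's lower edge at the stop end (x = 62 mm, z = 0 in the tray's frame)
- tray_heel (a point): middle of the tray foot's lower edge at the other end (x = -62 mm, z = 0 in the tray's frame)

How it is judged:
On the way, in this order (a step that is already met when the one before it is completed fails the run):
1. the tray is tipped at least 30 degrees towards the dish, its foot still on the riser (angle between tray's own z axis and vertical above 0.52 rad and z of tray_toe in the frame of riser below 0.1 m and z of tray_heel in the frame of riser above 0.1 m), for 0.1 s.
2. all four standoffs are in the dish, the adapters still in their bay (x of standoff0_center in the frame of dish between -0.085 and 0.085 m and y of standoff0_center in the frame of dish between -0.12 and 0.12 m and z of standoff0_center in the frame of dish between 0 and 0.034 m and x of standoff1_center in the frame of dish between -0.085 and 0.085 m and y of standoff1_center in the frame of dish between -0.12 and 0.12 m and z of standoff1_center in the frame of dish between 0 and 0.034 m and x of standoff2_center in the frame of dish between -0.085 and 0.085 m and y of standoff2_center in the frame of dish between -0.12 and 0.12 m and z of standoff2_center in the frame of dish between 0 and 0.034 m and x of standoff3_center in the frame of dish between -0.085 and 0.085 m and y of standoff3_center in the frame of dish between -0.12 and 0.12 m and z of standoff3_center in the frame of dish between 0 and 0.034 m and x of adapter0_center in the frame of tray between -0.11 and 0 m and y of adapter0_center in the frame of tray between -0.048 and 0.048 m and z of adapter0_center in the frame of tray between 0.015 and 0.055 m and x of adapter1_center in the frame of tray between -0.11 and 0 m and y of adapter1_center in the frame of tray between -0.048 and 0.048 m and z of adapter1_center in the frame of tray between 0.015 and 0.055 m and x of adapter2_center in the frame of tray between -0.11 and 0 m and y of adapter2_center in the frame of tray between -0.048 and 0.048 m and z of adapter2_center in the frame of tray between 0.015 and 0.055 m), for 0.2 s.
At the end, for the whole second after the job is handed in: All four standoffs lie in the dish (their centres between its walls and below its rim) and the dish stands flat on the bench; all three adapters are in the tray's -x bay; the tray is at rest and lies flat on the riser's top (within 3 degrees and 4 mm) (all of step 2 and angle between each of tray, dish's own z axis and vertical below 0.05 rad and z of tray in the frame of riser between 0.066 and 0.074 m and x of tray in the frame of riser between -0.24 and 0 m and y of tray in the frame of riser between -0.14 and 0.14 m and linear speed of tray below 0.02 m/s and angular speed of tray below 0.1 rad/s and height (world z) of dish below 0.006 m); the robot touches nothing.
It fails at once if an adapter left its bay (not ((x of adapter0_center in the frame of tray between -0.11 and 0 m and y of adapter0_center in the frame of tray between -0.048 and 0.048 m and z of adapter0_center in the frame of tray between 0.015 and 0.055 m) and (x of adapter1_center in the frame of tray between -0.11 and 0 m and y of adapter1_center in the frame of tray between -0.048 and 0.048 m and z of adapter1_center in the frame of tray between 0.015 and 0.055 m) and (x of adapter2_center in the frame of tray between -0.11 and 0 m and y of adapter2_center in the frame of tray between -0.048 and 0.048 m and z of adapter2_center in the frame of tray between 0.015 and 0.055 m))).
It fails at once if the tray's foot at the stop end was lifted more than 30 mm off the riser (the tray was picked up) (z of tray_toe in the frame of riser above 0.1 m).
It fails at once if the tray was dropped or flung (turned faster than 5 rad/s) (angular speed of tray above 5 rad/s).
It fails at once if the dish, the jar, the spanner or the attenuator was moved more than 30 mm (distance of any of dish, jar, spanner, attenuator from where it was at the start of the episode above 0.03 m).
It also fails if it takes over 54 s, if anything falls off the work surface, if the arm or the gripper's body presses on something with over 40 N, if the wrist force passes 120 N, or if a joint passes its speed limit or range.

### The arm

A 7-joint arm with a two-finger parallel gripper is mounted at the origin on the work surface. World frame = base frame: x ahead of the robot, y to its left, z up, the work surface at z = 0. Lengths are in m, angles in rad, forces in N, time in s.
With the tool pointing down it reaches from about 0.425 to 0.95 m from the base axis. Payload 4.7 kg.
Tool frame: the origin (TCP) lies midway between the tips of the shut fingers; the grasp point (between the pads) lies 19 mm behind it (robot.grip_depth is the z of the grasp point in the tool frame, in m); z points along the fingers, y is the line along which they close (so a half turn about z gives the same grasp; the last joint's range is limited). The gripper opens to 87 mm and grips with 3 to 60 N. Pads are 19 mm wide; open, the fingers measure 117 mm over their backs; the gripper's body (75 mm by 190 mm) begins 51 mm behind the grasp point.
Start: joints at [-1.13, 0.469, -0.049, 1.532, 0.024, 1.141, -0.082], TCP at [0.306, 0.602, 0.223] pointing down, gripper open.
Joint ranges: [-2.59, 2.59], [-0.33, 1.99], [-1.39, 1.29], [0.1, 2.45], [-1.04, 4.18], [0.21, 1.99], [-2.66, 2.66]. Speed limits (rad/s): [2.57, 2.57, 3.14, 3.14, 3.14, 3.14, 3.14].

### API

Orientations are given as a unit quaternion [x, y, z, w].
In Python, from workcell import robot gives the robot as it stands. The module is installed in compiled form; this text tells all that it offers.
- The arm moves only by the shell command python3 -m crank 'ROWS' [FORCE]. ROWS is a JSON object of lists of equal length, an entry for each row: "claw": the finger opening in cm, from 0 to 8.7; "delta_pos": the shift along the tool's x, y, z in cm, a list of three; "delta_rot": the turn, a rotation vector about the tool's x, y, z in rad, a list of three. A call has 1 to 8 rows; each row shifts and turns the commanded pose from where the row before left it, along the tool's axes as they then stand; what a row does not reach is not made up. A row lasts 1/10 s, in which the tool goes at most 50 mm and 8.59 degrees, less where a joint would pass 70% of its speed; a pose out of reach is approached as far as the arm can. A call is refused whole if a number of a shift passes 5 or a number of a turn 0.15, either way. A call with a gripper value outside its range is refused whole. The fingers move at their own pace and stop on an object; FORCE is the grip in N (left out, the last holds). Time passes only in rows, so rows that do not move let the fingers close. It gives the time, the measured TCP pose, the force, the opening and the grip force at its end, in the units of the state.
- robot.get_state(): the state, without advancing time (a new reading comes with each control period).
- robot.camera(name): name is "side" or "top"; returns the picture (480x640x3 uint8, blue, green, red); there is no depth.
- robot.camera_info(name): a dict with "vfov" (degrees; the focal length in pixels is half the picture's height over the tangent of half this angle, whatever the lens; pixels are square), "cx", "cy" (the principal point, pixels), "origin" and "rotation" of the camera in the world. Camera axes: x right, y up, looking along -z (the intrinsics and any distortion apply to the point x, -y, -z); pixel columns grow to the right and rows downward; lengths in m; the calibration is good to about 2 mm. A picture is of the moment at which its call begins. camera_info takes no time and is no camera call.
- robot.job_done(): hands the job in; it is judged then, once.
Trained networks look in the newest picture that a camera, given by its name, has taken for a name from the list of things; names that differ only in an ending like _2 or _b are one class to them, and where a whole thing is asked for, a point or a joint stands for the part that bears it (a point fixed in the world has none). Each returns a list of dicts, best first, with "conf" (0 to 1); they miss things now and then, are a little off and sometimes report something else, mostly with a low value. They report only what shows in the picture. A call takes as long as a camera call.
- robot.look_for(thing, camera): "extent" ([left, top, right, bottom] in pixels, round what is visible of it).
- robot.place_of(thing, camera): "position" ([row, column] in pixels: a listed point, or the origin of a listed thing).
The state is a dict: "time": time; "joint_pos": joint angles; "qvel": joint speeds; "tau": joint torques, N m; "eef_pos": TCP position; "orientation": TCP orientation; "wrist_force": force on the tool from outside, world axes, zero at the start; "torque": the same for the moment, N m; "grip_width": opening from 0.0 (shut) to 1.0 (fully open); "grip_force": force on a finger pad.
Only numpy, scipy, OpenCV 4.12 (cv2) and the standard library are available. Lean on these libraries where they do the work, as an engineer would, in place of code of your own. Each camera call takes 0.05 s, during which the arm holds its last target. There are 200 camera calls.

## Working session

There is one attempt and no reset: what is moved stays moved. The work goes in short steps, Python scripts to look and compute and a shell command to move; the robot and the scene stay as the last step left them, time stands still between calls to the robot, and variables do not carry over. Pictures are saved under pics/ and viewed, at most 10 in all, crops included, and the job is handed in when it is done.

```bash
mkdir -p pics
python3 - <<'E'
from workcell import robot
import cv2,numpy as np
for c in("top","side"):
    cv2.imwrite(f"pics/{c}0.png",robot.camera(c))
    i=robot.camera_info(c);print(c,i)
    for t in("tray","tray_lip","tray_spout","tray_heel","dish","riser","jar","spanner","attenuator"):
        r=robot.place_of(t,c);print(t,[(np.round(a["position"]).tolist(),round(a["conf"],2)) for a in r[:2]])
s=robot.get_state();print(s)
E
```

```text
top {'vfov': 43.530347042456846, 'cx': 323.39634942863137, 'cy': 234.38523065016753, 'origin': array([ 0.42347466, -0.05257433,  1.01785861]), 'rotation': array([ 0.07742988, -0.06922743, -0.64377938,  0.75812947])}
tray [([267.0, 326.0], 0.59)]
tray_lip [([326.0, 312.0], 0.83), ([238.0, 312.0], 0.61)]
tray_spout [([198.0, 344.0], 0.98)]
tray_heel [([303.0, 320.0], 0.95)]
dish [([161.0, 356.0], 0.6)]
riser [([240.0, 326.0], 0.68), ([241.0, 340.0], 0.64)]
jar [([276.0, 242.0], 0.87), ([156.0, 356.0], 0.24)]
spanner [([280.0, 416.0], 0.84)]
attenuator [([293.0, 480.0], 0.69)]
side {'vfov': 48.664093113729926, 'cx': 315.6044922676246, 'cy': 231.46211788999534, 'origin': array([ 0.37998518, -0.61838927,  0.69400644]), 'rotation': array([ 0.38149092, -0.07568571, -0.17513757,  0.90446845])}
tray [([246.0, 294.0], 0.77), ([221.0, 292.0], 0.7)]
tray_lip [([242.0, 225.0], 0.6)]
tray_spout [([214.0, 352.0], 0.89), ([236.0, 262.0], 0.35)]
tray_heel [([256.0, 259.0], 0.58)]
dish [([248.0, 400.0], 0.83)]
riser [([256.0, 348.0], 0.88)]
jar [([201.0, 250.0], 0.79), ([249.0, 401.0], 0.29)]
spanner [([310.0, 330.0], 0.71), ([246.0, 295.0], 0.37)]
attenuator [([404.0, 364.0], 0.97)]
{'time': 1.0, 'joint_pos': array([-1.1299029 ,  0.46858881, -0.04859533,  1.53244717,  0.02411025,
        1.14101263, -0.08230492]), 'qvel': array([-7.31750560e-05, -1.75448556e-03,  2.01859999e-04, -5.98740384e-04,
        1.94785906e-03, -1.15504648e-04, -1.03618055e-03]), 'tau': array([ 3.91411304e-04, -5.07837152e+01, -8.06860160e-02, -2.36465549e+01,
       -6.12710626e-02,  3.10197019e-02,  1.63921715e-05]), 'eef_pos': array([0.30555557, 0.60192749, 0.22260281]), 'orientation': array([ 2.32740594e-01,  9.72538848e-01,  6.59647330e-05, -7.91039594e-07]), 'wrist_force': array([-0.01716231,  0.38174885,  0.13139175]), 'torque': array([-0.0294517 , -0.00909629, -0.01901061]), 'grip_force': 0.0, 'grip_width': 1.0016076437326362}
```

View pics/top0.png

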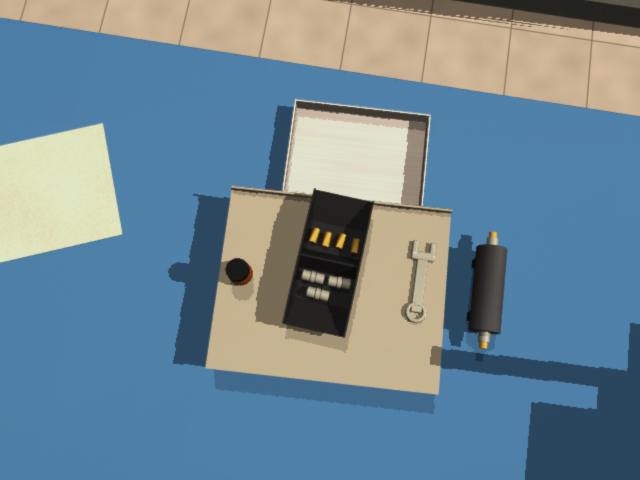

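View pics/side0.png

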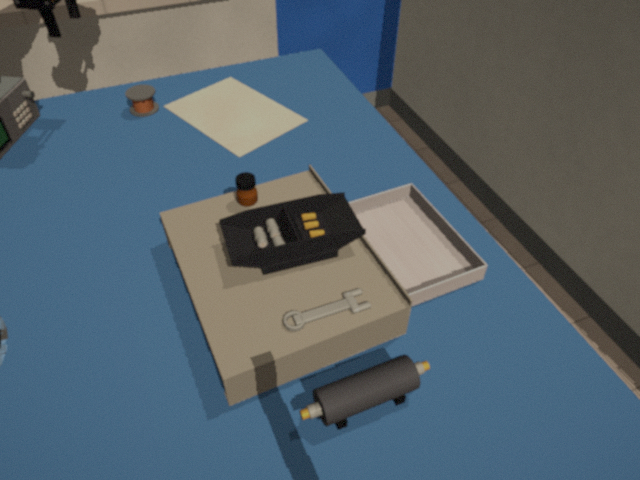

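```bash
cat > h.py <<'E'
import numpy as np,cv2
from scipy.spatial.transform import Rotation as R
from scipy.optimize import least_squares
from workcell import robot
def cam(c):
    i=robot.camera_info(c);f=240/np.tan(np.radians(i["vfov"])/2)
    return i,f,R.from_quat(i["rotation"])
def ray(c,rc):
    i,f,r=cam(c);d=r.apply([(rc[1]-i["cx"])/f,-(rc[0]-i["cy"])/f,-1]);return np.array(i["origin"]),d
def onz(c,rc,z):
    o,d=ray(c,rc);return o+d*(z-o[2])/d[2]
def proj(c,p):
    i,f,r=cam(c);q=r.inv().apply(np.array(p)-i["origin"]);q=np.atleast_2d(q)
    return np.c_[i["cy"]+f*q[:,1]/q[:,2],i["cx"]-f*q[:,0]/q[:,2]]
def tri(a,b):
    (o,d),(p,e)=ray("top",a),ray("side",b);s=np.linalg.lstsq(np.c_[d,-e],p-o,rcond=None)[0]
    u,v=o+s[0]*d,p+s[1]*e;return (u+v)/2,np.linalg.norm(u-v)
E
python3 - <<'E'
from h import *
np.set_printoptions(precision=4,suppress=True)
P={"tray":((267,326),(246,294),.07),"lip":((326,312),(242,225),.107),"spout":((198,344),(214,352),.107),"heel":((303,320),(256,259),.07),"dish":((161,356),(248,400),0),"riser":((240,326),(256,348),0),"jar":((276,242),(201,250),.07),"spanner":((280,416),(310,330),.07),"att":((293,480),(404,364),0)}
for k,(a,b,z) in P.items(): print(k,onz("top",a,z),onz("side",b,z),tri(a,b))
i=robot.camera_info("top");print({k:v for k,v in i.items() if k not in("origin","rotation")})
E
```

```text
tray [ 0.57   -0.0379  0.07  ] [ 0.5763 -0.0432  0.07  ] (array([ 0.5743, -0.0384,  0.0649]), np.float64(0.007104712050679742))
lip [ 0.4726 -0.0321  0.107 ] [ 0.4683 -0.0294  0.107 ] (array([ 0.4702, -0.0319,  0.1094]), np.float64(0.004562959478825123))
spout [ 0.6768 -0.0487  0.107 ] [ 0.6785 -0.044   0.107 ] (array([ 0.6758, -0.0488,  0.1119]), np.float64(0.0005476530905784307))
heel [ 0.512  -0.0377  0.07  ] [ 0.5163 -0.0434  0.07  ] (array([ 0.515 , -0.038 ,  0.0643]), np.float64(0.005037953843423259))
dish [ 0.7773 -0.0588  0.    ] [ 0.7755 -0.0551  0.    ] (array([ 0.7745, -0.0585,  0.0042]), np.float64(0.0026235025024537863))
riser [ 0.6273 -0.0292  0.    ] [ 0.6794 -0.038   0.    ] (array([ 0.6525, -0.0361,  0.0012]), np.float64(0.05164219427768824))
jar [0.5341 0.0914 0.07  ] [0.5423 0.0914 0.07  ] (array([0.538 , 0.0908, 0.0707]), np.float64(0.008034468422852563))
spanner [ 0.5726 -0.1822  0.07  ] [ 0.5799 -0.1853  0.07  ] (array([ 0.5768, -0.1833,  0.0675]), np.float64(0.0075955769976802775))
att [ 0.5792 -0.302   0.    ] [ 0.5821 -0.3058  0.    ] (array([ 0.5817, -0.3035, -0.0047]), np.float64(0.003475465300172226))
{'vfov': 43.530347042456846, 'cx': 323.39634942863137, 'cy': 234.38523065016753}
```

Top view: the stop runs from about (188,232) to (210,451) in row, column; the tray's rim corners are at about (191,315), (203,371), (335,345) and (323,285), with the jar on its left and the spanner on its right. The side view shows the four standoffs in the stop-end bay, the three adapters in the other, and the dish just beyond the stop.

Run:
```python
from h import *
np.set_printoptions(precision=4,suppress=True)
ya=lambda v:np.degrees(np.arctan2(v[1],v[0]))
s=[onz("top",p,.084) for p in((188,232),(210,451))];print("stop",s,np.mean(s,0),"x-dir",ya(s[0]-s[1])-90)
r=[onz("top",p,.07) for p in((370,208),(393,438))];print("rear",r,ya(r[0]-r[1])-90)
c=[onz("top",p,.125) for p in((191,315),(203,371),(335,345),(323,285))];print("tray",c,np.mean(c,0),ya(c[0]-c[3]),ya(c[1]-c[2]),ya(c[0]-c[1])-90,np.linalg.norm(c[0]-c[3]),np.linalg.norm(c[0]-c[1]))
# refined tray pose fit (flat on riser z=.07) to nets' points
N={"lip":((-.107,0,.037),(326,312),(242,225)),"spout":((.107,0,.037),(198,344),(214,352)),"heel":((-.062,0,0),(303,320),(256,259)),"c":((0,0,0),(267,326),(246,294))}
def f(v):
    e=[]
    for l,a,b in N.values():
        l=np.array(l);w=np.r_[v[:2],.07]+R.from_euler('z',v[2]).apply(l)
        e+=[*(proj("top",w)[0]-a),*(proj("side",w)[0]-b)]
    for l,p in zip([(.107,.048,.055),(.107,-.048,.055),(-.107,-.048,.055),(-.107,.048,.055)],((191,315),(203,371),(335,345),(323,285))):
        w=np.r_[v[:2],.07]+R.from_euler('z',v[2]).apply(np.array(l));e+=[*(proj("top",w)[0]-p)]
    return e
o=least_squares(f,[.57,-.04,-.1],loss="soft_l1");print(o.x,np.degrees(o.x[2]),np.round(f(o.x),1))
```

```text
stop [array([0.6703, 0.1322, 0.084 ]), array([ 0.6915, -0.221 ,  0.084 ])] [ 0.6809 -0.0444  0.084 ] x-dir 3.438407258222142
rear [array([0.3827, 0.1154, 0.07  ]), array([ 0.4058, -0.238 ,  0.07  ])] 3.734578106470977
tray [array([ 0.6756, -0.003 ,  0.125 ]), array([ 0.6707, -0.091 ,  0.125 ]), array([ 0.4666, -0.0824,  0.125 ]), array([0.4695, 0.0075, 0.125 ])] [ 0.5706 -0.0422  0.125 ] -2.894688841262829 -2.3995955803245637 -3.1537151928170744 0.20635132917083296 0.08812097802850902
[ 0.5731 -0.0412 -0.0588] -3.3698338296348913 [ 4.5  1.2  2.7 -0.3 -2.  -0.5  1.1  1.6  0.5 -0.2 -1.6 -4.1 -1.5  2.4
 -0.3 -2.3 -4.7 -1.4 -3.5  3.5  2.2 -0.  -0.3 -3.8]
```

```bash
python3 -m crank '{"claw":[4.5,4.5,4.5,4.5,4.5,4.5,4.5,4.5],"delta_pos":[[0,0,0],[0,0,0],[0,0,0],[0,0,0],[-0.6,-4.6,0],[-0.6,-4.6,0],[-0.6,-4.6,0],[-0.6,-4.6,0]],"delta_rot":[[0,0,-0.133],[0,0,-0.133],[0,0,-0.133],[0,0,-0.133],[0,0,0],[0,0,0],[0,0,0],[0,0,0]]}' && python3 -m crank '{"claw":[4.5,4.5,4.5,4.5,4.5,4.5,4.5,4.5],"delta_pos":[[-0.6,-4.6,0],[-0.6,-4.6,0],[-0.6,-4.6,0],[-0.6,-4.6,0],[-0.6,-4.6,0],[-0.6,-4.6,0],[-0.6,-4.6,0],[-0.6,-4.6,0]],"delta_rot":[[0,0,0],[0,0,0],[0,0,0],[0,0,0],[0,0,0],[0,0,0],[0,0,0],[0,0,0]]}'
```

```text
time: 1.8
eef_pos: [0.3412, 0.418, 0.2226]
orientation: [-0.031, 1.0, 0.0, 0.0]
wrist_force: [0.9, -0.4, 0.0]
grip_width: 0.522
grip_force: 0.0
time: 2.6
eef_pos: [0.4119, 0.0536, 0.223]
orientation: [-0.031, 1.0, 0.0, 0.001]
wrist_force: [1.4, 1.0, 0.4]
grip_width: 0.519
grip_force: 0.0
```

```bash
cat > st.py <<'E'
from h import *
np.set_printoptions(precision=4,suppress=True)
O=np.array([.6795,-.044,0]);RR=R.from_euler('z',3.5,degrees=True)
def st():
    s=robot.get_state();T=R.from_quat(s["orientation"]);p=s["eef_pos"]
    m=(RR.inv()*T).as_matrix()
    print("t",s["time"],"tcp",p,"riser",RR.inv().apply(p-O),"tilt",np.degrees(np.arctan2(m[0,2],-m[2,2])),"yaw err",np.degrees(np.arctan2(m[0,1],m[1,1])),"y z",m[2,1],"F",s["wrist_force"],"j",s["joint_pos"])
    return s,T,p
if __name__=="__main__": st()
E
python3 st.py
```

```text
t 2.6 tcp [0.4119 0.0536 0.223 ] riser [-0.2612  0.1138  0.223 ] tilt 0.07762288036732239 yaw err -0.07329257601097658 y z 0.0005395999099203923 F [1.4379 0.9664 0.3654] j [-0.3731  0.0318  0.1464  2.1145 -0.0059  0.9942  1.4095]
```

```bash
python3 -m crank '{"claw":[4.5,4.5,4.5,4.5,4.5,4.5],"delta_pos":[[0,-4.5,0],[0,-4.5,0],[0,0,4],[0,0,4],[0,0,3],[0,0,0]],"delta_rot":[[0,0,0],[0,0,0],[0,0,0],[0,0,0],[0,0,0],[0,0,0]]}' && python3 st.py && python3 -m crank '{"claw":[4.5,4.5,4.5,4.5,4.5],"delta_pos":[[0,0,0],[0,0,0],[0,0,0],[0,0,0],[0,0,0]],"delta_rot":[[0,-0.12,0],[0,-0.12,0],[0,-0.12,0],[0,0,0],[0,0,0]]}' && python3 st.py
```

```text
time: 3.2
eef_pos: [0.4144, -0.0345, 0.1098]
orientation: [-0.031, 1.0, -0.0, -0.004]
wrist_force: [-0.3, 0.4, 0.4]
grip_width: 0.518
grip_force: 0.0
t 3.2 tcp [ 0.4144 -0.0345  0.1098] riser [-0.2641  0.0257  0.1098] tilt -0.45137047333365726 yaw err -0.04649180223906994 y z -0.00019887390050443116 F [-0.265   0.4396  0.3631] j [-0.2353  0.2056  0.2454  2.2416 -0.0751  0.7097  1.6952]
time: 3.7
eef_pos: [0.4185, -0.0373, 0.1123]
orientation: [-0.029, 0.99, 0.003, 0.14]
wrist_force: [-0.9, 0.9, -0.3]
grip_width: 0.515
grip_force: 0.0
t 3.7 tcp [ 0.4185 -0.0373  0.1123] riser [-0.2601  0.0226  0.1123] tilt 16.065133789451806 yaw err 0.146897790600954 y z -0.0023117569869028076 F [-0.9306  0.9398 -0.2565] j [-0.0467  0.094   0.0482  2.4088 -0.0531  0.3593  1.6773]
```

```bash
python3 -m crank '{"claw":[4.5,4.5,4.5,4.5],"delta_pos":[[0.6,0,2.1],[-1.9,0,0.55],[-1.6,0,0.45],[0,0,0]],"delta_rot":[[0,0,0],[0,-0.02,0],[0,-0.02,0],[0,0,0]]}' && python3 st.py
python3 - <<'E'
from h import *
cv2.imwrite("pics/side1.png",robot.camera("side")[120:380,120:460])
E
```

```text
time: 4.1
eef_pos: [0.4574, -0.0337, 0.0904]
orientation: [-0.031, 0.987, 0.004, 0.16]
wrist_force: [-0.2, 0.5, -0.2]
grip_width: 0.518
grip_force: 0.0
t 4.1 tcp [ 0.4574 -0.0337  0.0904] riser [-0.2211  0.0238  0.0904] tilt 18.4396928988414 yaw err -0.04226391576508215 y z -0.0027774040695346678 F [-0.1504  0.4994 -0.1629] j [-0.0329  0.1907  0.0268  2.3807 -0.0796  0.2495  1.6997]
```

View pics/side1.png

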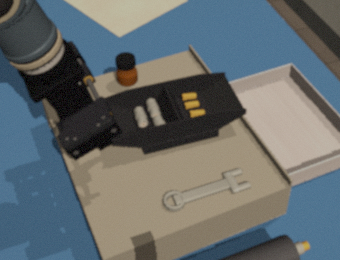

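The crop shows the gripper standing right behind the scoop lip, tray still in place, jar and spanner clear. Pushing the tray up to the stop.

```bash
python3 -m crank '{"claw":[4.5,4.5,4.5,4.5],"delta_pos":[[-0.95,0,0.3],[-0.95,0,0.3],[-0.95,0,0.3],[-0.95,0,0.3]],"delta_rot":[[0,0,0],[0,0,0],[0,0,0],[0,0,0]]}' && python3 -m crank '{"claw":[4.5,4.5],"delta_pos":[[-0.5,0,0.15],[0,0,0]],"delta_rot":[[0,0,0],[0,0,0]]}'&& python3 st.py
python3 - <<'E'
from st import *
robot.camera("top");robot.camera("side")
for c in("top","side"):
    for t in("tray","tray_lip","tray_spout","tray_ridge","tray_heel"):
        r=robot.place_of(t,c)
        for a in r[:1]:
            z={"tray":.07,"tray_heel":.07,"tray_ridge":.12}.get(t,.107);w=onz(c,a["position"],z);print(c,t,round(a["conf"],2),RR.inv().apply(w-O))
E
```

```text
time: 4.55
eef_pos: [0.4938, -0.0319, 0.0896]
orientation: [-0.03, 0.987, 0.004, 0.158]
wrist_force: [-1.6, 0.1, 0.1]
grip_width: 0.516
grip_force: 0.8
time: 4.75
eef_pos: [0.4998, -0.0314, 0.0901]
orientation: [-0.03, 0.987, 0.004, 0.159]
wrist_force: [-0.3, -0.1, 0.7]
grip_width: 0.517
grip_force: 0.0
t 4.75 tcp [ 0.4998 -0.0314  0.0901] riser [-0.1786  0.0235  0.0901] tilt 18.303588653441512 yaw err 0.00854181054033633 y z -0.002382340759095067 F [-0.2858 -0.1021  0.6822] j [-0.0411  0.2501  0.0315  2.2936 -0.076   0.2796  1.69  ]
top tray 0.78 [-0.0642  0.0233  0.07  ]
top tray_lip 0.66 [-0.1702  0.0182  0.107 ]
top tray_spout 0.85 [0.0415 0.0106 0.107 ]
top tray_ridge 0.64 [-0.062   0.0185  0.12  ]
top tray_heel 0.64 [-0.1289  0.0207  0.07  ]
side tray 0.95 [-0.0583  0.0117  0.07  ]
side tray_lip 0.64 [-0.1682  0.0261  0.107 ]
side tray_spout 0.26 [-0.0942 -0.0087  0.107 ]
side tray_ridge 0.79 [-0.063   0.0178  0.12  ]
side tray_heel 0.86 [-0.1239  0.0117  0.07  ]
```

```bash
for i in 1 2; do python3 -m crank '{"claw":[4.5,4.5],"delta_pos":[[-0.3,0,0.1],[0,0,0]],"delta_rot":[[0,0,0],[0,0,0]]}'|grep -E "eef|force"; done; python3 st.py
```

```text
eef_pos: [0.5015, -0.0314, 0.0896]
wrist_force: [-0.7, 0.2, -0.2]
grip_force: 0.3
eef_pos: [0.5034, -0.0315, 0.089]
wrist_force: [-4.0, -2.0, 0.3]
grip_force: 1.7
t 5.75 tcp [ 0.5034 -0.0315  0.089 ] riser [-0.175   0.0233  0.089 ] tilt 18.0208704662229 yaw err 0.0689530050194693 y z -0.0020417127742837866 F [-4.0105 -2.0337  0.2553] j [-0.0422  0.2582  0.033   2.2837 -0.0758  0.2862  1.6887]
```

```bash
cat > fk.py <<'E'
from st import *
import itertools
S=[([-1.1299,.46859,-.0486,1.53245,.0241,1.1410,-.0823],[.30556,.60193,.2226]),([-.3731,.0318,.1464,2.1145,-.0059,.9942,1.4095],[.4119,.0536,.223]),
([-.2353,.2056,.2454,2.2416,-.0751,.7097,1.6952],[.4144,-.0345,.1098]),([-.0467,.094,.0482,2.4088,-.0531,.3593,1.6773],[.4185,-.0373,.1123]),
([-.0329,.1907,.0268,2.3807,-.0796,.2495,1.6997],[.4574,-.0337,.0904]),([-.0422,.2582,.033,2.2837,-.0758,.2862,1.6887],[.5034,-.0315,.089])]
def fk(q,L,s):
    H,a,b,c=L;ax="zyzyzyz";r=R.identity();p=np.array([0,0,H])
    for i in range(7):
        r=r*R.from_euler(ax[i],s[i]*q[i])
        if i in(1,3,6):p=p+r.apply([0,0,{1:a,3:b,6:c}[i]])
    return p,r
if __name__=="__main__":
  best=[]
  for s in itertools.product([1,-1],repeat=4):
    sg=[s[0],1,s[1],1,s[2],1,s[3]]
    o=least_squares(lambda L:np.ravel([fk(q,L,sg)[0]-p for q,p in S]),[.3,.45,.45,.25]);best.append((o.cost,sg,o.x))
  best.sort(key=lambda b:b[0]);c,sg,L=best[0];print(best[0],best[1]);
  lo=np.array([-2.59,-.33,-1.39,.1,-1.04,.21,-2.66]);hi=np.array([2.59,1.99,1.29,2.45,4.18,1.99,2.66])
  for th in(0,15,30,45,60):
   for t0 in(25,30,35,40,45):
    t=np.radians(t0-th);d=.018;f=.0095;t_=np.radians(t0)
    # tcp in riser frame at tip 0: lip edge on front face, d behind the tip
    e=np.array([-.169,.107]);tip=e+d*np.array([np.sin(t_),-np.cos(t_)])+f*np.array([-np.cos(t_),-np.sin(t_)])
    P=np.array([.0015,.085]);v=tip-P;h=np.radians(th);w=P+[v[0]*np.cos(h)+v[1]*np.sin(h),-v[0]*np.sin(h)+v[1]*np.cos(h)]
    W=O+RR.apply([w[0],.018,w[1]]);z=RR.apply([np.sin(t),0,-np.cos(t)])
    def g(q):
        p,r=fk(q,L,sg);return np.r_[(p-W)*10,r.apply([0,0,1])-z]
    o=min((least_squares(g,np.clip(np.array([-.04,.26,x,2.2,y,.3,1.69]),lo+.01,hi-.01),bounds=(lo,hi)) for x in(.03,-.9,.9) for y in (-.07,3.1)),key=lambda o:o.cost)
    print(th,t0,"tcp",w,"res",round(np.sqrt(2*o.cost),4),o.x)
E
python3 fk.py
```

```text
(np.float64(0.0036991111854714214), [-1, 1, -1, 1, 1, 1, -1], array([0.2527, 0.5459, 0.471 , 0.3192])) (np.float64(0.0036991111854714253), [-1, 1, -1, 1, 1, 1, 1], array([0.2527, 0.5459, 0.471 , 0.3192]))
0 25 tcp [-0.17    0.0867] res 0.0 [-0.3247  0.2842  0.5055  2.3538  1.1402  0.2404  1.6891]
0 30 tcp [-0.1682  0.0867] res 0.0 [-0.2358  0.2744  0.4142  2.4087  1.7618  0.211   1.8799]
0 35 tcp [-0.1665  0.0868] res 0.0171 [-0.1339  0.2753  0.3128  2.45    2.2381  0.2565  1.4572]
0 40 tcp [-0.1647  0.0871] res 0.0926 [-0.2962  0.3055  0.5202  2.45    2.1209  0.3476  2.5551]
0 45 tcp [-0.163   0.0876] res 0.1673 [-0.2603  0.3124  0.5057  2.45    2.1173  0.3893 -1.0181]
15 25 tcp [-0.1637  0.131 ] res 0.0 [ 0.0393  0.2452  0.0532  2.1234  0.0689  0.6018 -2.6599]
15 30 tcp [-0.162   0.1305] res 0.0 [-0.6162  0.3008  0.8288  2.1817  0.5442  0.5569  1.6106]
15 35 tcp [-0.1603  0.1302] res 0.0 [ 0.5325  0.2169 -0.482   2.2397 -0.1477  0.3657  1.1629]
15 40 tcp [-0.1585  0.1301] res 0.0 [-0.4838  0.2219  0.6684  2.2971  0.7726  0.3215  1.2777]
15 45 tcp [-0.1567  0.13  ] res 0.0 [-0.4257 
[... 742 characters left out ...]
7  0.9714  1.6996  0.4156  1.2987 -2.4502]
45 40 tcp [-0.1145  0.204 ] res 0.0 [-0.1275  0.3611  0.2318  1.7588  0.0755  1.1181  2.2214]
45 45 tcp [-0.113   0.2031] res 0.0 [-0.4312  0.3651  0.6227  1.8188  0.2446  1.0352  1.827 ]
60 25 tcp [-0.0828  0.2344] res 0.0 [-0.1586  0.7005  0.3212  1.2837  0.084   1.7876  2.6425]
60 30 tcp [-0.0819  0.2328] res 0.0 [-0.2383  0.6693  0.4492  1.3397  0.1469  1.7012 -2.647 ]
60 35 tcp [-0.0809  0.2314] res 0.0 [-0.126   0.5942  0.2496  1.3976  0.0657  1.5968  1.2979]
60 40 tcp [-0.0798  0.23  ] res 0.0 [ 0.3238  0.5696 -0.4468  1.4569 -0.2215  1.5203 -2.6525]
60 45 tcp [-0.0785  0.2287] res 0.0 [-0.232   0.5135  0.3973  1.5175  0.1406  1.4061  2.4519]
```

```bash
cat > plan.py <<'E'
from st import *
import sys
E0=np.array([-.171,.107]);P=np.array([-.0005,.085]);d=.024;f=.0095
def pose(th,k=.6):
    h=np.radians(th);t=np.radians(20-k*th);v=E0-P
    E=P+[v[0]*np.cos(h)+v[1]*np.sin(h),-v[0]*np.sin(h)+v[1]*np.cos(h)]
    return E+d*np.array([np.sin(t),-np.cos(t)])-f*np.array([np.cos(t),np.sin(t)]),t
def delta(a,b):  # (x,z,t)->(x,z,t): tool x, z in cm, rot y
    (p,t),(q,u)=a,b;w=q-p
    return [round(100*(-w[0]*np.cos(t)-w[1]*np.sin(t)),2),round(100*(w[0]*np.sin(t)-w[1]*np.cos(t)),2),round(t-u,4)]
if __name__=="__main__":
    th=[float(x) for x in sys.argv[1:]]
    s,T,p=st();q=RR.inv().apply(p-O);m=(RR.inv()*T).as_matrix();now=(q[[0,2]],np.arctan2(m[0,2],-m[2,2]))
    print("now->",th[0],delta(now,pose(th[0])))
    for a,b in zip(th,th[1:]):print(a,b,delta(pose(a),pose(b)),pose(b))
E
python3 plan.py 0 5 10 15 20 25 30 35 40 45 50 55
```

```text
t 5.75 tcp [ 0.5034 -0.0315  0.089 ] riser [-0.175   0.0233  0.089 ] tilt 18.0208704662229 yaw err 0.0689530050194693 y z -0.0020417127742837866 F [-4.0105 -2.0337  0.2553] j [-0.0422  0.2582  0.033   2.2837 -0.0758  0.2862  1.6887]
now-> 0.0 [np.float64(-0.07), np.float64(0.84), np.float64(-0.0345)]
0.0 5.0 [np.float64(-0.62), np.float64(-1.35), np.float64(0.0524)] (array([-0.1705,  0.096 ]), np.float64(0.29670597283903605))
5.0 10.0 [np.float64(-0.67), np.float64(-1.33), np.float64(0.0524)] (array([-0.168 ,  0.1107]), np.float64(0.24434609527920614))
10.0 15.0 [np.float64(-0.71), np.float64(-1.3), np.float64(0.0524)] (array([-0.1642,  0.125 ]), np.float64(0.19198621771937624))
15.0 20.0 [np.float64(-0.75), np.float64(-1.27), np.float64(0.0524)] (array([-0.1593,  0.1389]), np.float64(0.13962634015954636))
20.0 25.0 [np.float64(-0.8), np.float64(-1.24), np.float64(0.0524)] (array([-0.1531,  0.1523]), np.float64(0.08726646259971647))
25.0 30.0 [np.float64(-0.84), np.float64(-1.2), np.float64(0.0524)] (array([-0.1458,  0.165 ]), np.float64(0.03490658503988659))
30.0 35.0 [np.float64(-0.88), np.float64(-1.17), np.float64(0.0524)] (array([-0.1375,  0.177 ]), np.float64(-0.017453292519943295))
35.0 40.0 [np.float64(-0.91), np.float64(-1.13), np.float64(0.0524)] (array([-0.1281,  0.1882]), np.float64(-0.06981317007977318))
40.0 45.0 [np.float64(-0.95), np.float64(-1.1), np.float64(0.0524)] (array([-0.1179,  0.1985]), np.float64(-0.12217304763960307))
45.0 50.0 [np.float64(-0.99), np.float64(-1.06), np.float64(0.0524)] (array([-0.1068,  0.2078]), np.float64(-0.17453292519943295))
50.0 55.0 [np.float64(-1.02), np.float64(-1.02), np.float64(0.0524)] (array([-0.0949,  0.216 ]), np.float64(-0.22689280275926285))
```

```bash
python3 -m crank '{"claw":[4.5,4.5,4.5,4.5],"delta_pos":[[0.5,0,0],[0,0,0.85],[-0.6,0,0],[0,0,0]],"delta_rot":[[0,0,0],[0,-0.035,0],[0,0,0],[0,0,0]]}' && python3 plan.py 0 && python3 -m crank '{"claw":[4.5,4.5,4.5,4.5,4.5],"delta_pos":[[-0.32,0,-0.67],[-0.32,0,-0.67],[-0.34,0,-0.66],[-0.34,0,-0.66],[0,0,0]],"delta_rot":[[0,0.026,0],[0,0.026,0],[0,0.026,0],[0,0.026,0],[0,0,0]]}' && python3 plan.py 10
python3 - <<'E'
from h import *
cv2.imwrite("pics/side2.png",cv2.resize(robot.camera("side")[100:320,140:480],None,fx=2,fy=2))
E
```

```text
time: 6.15
eef_pos: [0.5079, -0.0316, 0.0832]
orientation: [-0.029, 0.984, 0.004, 0.173]
wrist_force: [-3.9, -0.7, -1.2]
grip_width: 0.518
grip_force: 2.0
t 6.15 tcp [ 0.5079 -0.0316  0.0832] riser [-0.1705  0.0228  0.0832] tilt 19.98057916465185 yaw err 0.09371459670745862 y z -0.001956798825153286 F [-3.8878 -0.7412 -1.1928] j [-0.0207  0.2698  0.0102  2.3011 -0.0785  0.2229  1.6928]
now-> 0.0 [np.float64(0.19), np.float64(0.15), np.float64(-0.0003)]
time: 6.65
eef_pos: [0.5139, -0.0314, 0.114]
orientation: [-0.03, 0.992, 0.002, 0.124]
wrist_force: [-2.7, -1.6, -0.4]
grip_width: 0.517
grip_force: 2.0
t 6.65 tcp [ 0.5139 -0.0314  0.114 ] riser [-0.1646  0.0227  0.114 ] tilt 14.213686845030924 yaw err 0.07555831753520506 y z -0.002617473329203335 F [-2.7241 -1.5652 -0.4028] j [-0.0579  0.244   0.0484  2.1962 -0.0474  0.4542  1.6585]
now-> 10.0 [np.float64(0.42), np.float64(0.24), np.float64(0.0037)]
```

View pics/side2.png

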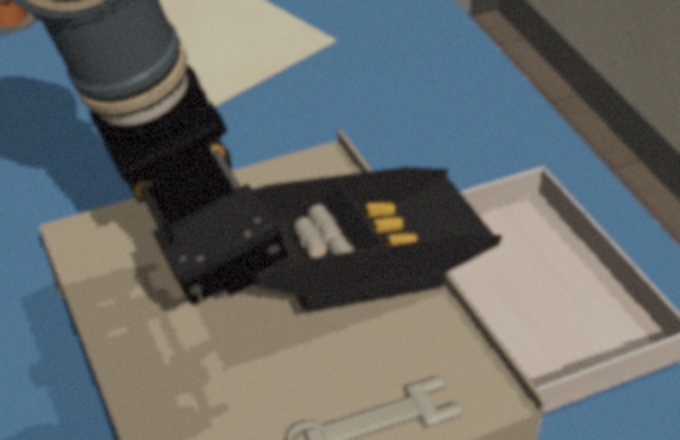

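The tray's heel is off the riser with the notch over the stop, and the adapters and standoffs are in their bays. I'll continue to about 30°.

```bash
cat > fit.py <<'E'
from st import *
L={"tray_lip":(-.107,0,.037),"tray_spout":(.107,0,.037),"tray_heel":(-.062,0,0),"tray":(0,0,0),"tray_ridge":(0,0,.05),"tray_toe":(.062,0,0)}
def tray():
    obs=[]
    for c in("top","side"):
        robot.camera(c)
        for k,l in L.items():
            r=robot.place_of(k,c)
            if r and r[0]["conf"]>.4: obs.append((c,np.array(l),np.array(r[0]["position"]),k,r[0]["conf"]))
    def w(v,l): return O+RR.apply([v[0],v[1],v[2]]+(R.from_euler('z',v[4])*R.from_euler('y',v[3])).apply(l))
    def res(v): return np.ravel([(proj(c,w(v,l))[0]-p) for c,l,p,*_ in obs])
    o=least_squares(res,[-.06,.02,.1,.3,0],loss="soft_l1")
    v=o.x;print("tray riser",v[:3],"tip",np.degrees(v[3]),"yaw",np.degrees(v[4]),"toe z",v[2]-.062*np.sin(v[3]),"n",len(obs),"med",np.median(abs(res(v))),"max",abs(res(v)).max())
if __name__=="__main__": tray()
E
python3 -m crank '{"claw":[4.5,4.5,4.5,4.5,4.5,4.5,4.5,4.5],"delta_pos":[[-0.36,0,-0.65],[-0.36,0,-0.65],[-0.37,0,-0.64],[-0.38,0,-0.64],[-0.4,0,-0.62],[-0.4,0,-0.62],[-0.42,0,-0.6],[-0.42,0,-0.6]],"delta_rot":[[0,0.026,0],[0,0.026,0],[0,0.026,0],[0,0.026,0],[0,0.026,0],[0,0.026,0],[0,0.026,0],[0,0.026,0]]}' && python3 plan.py 30 && python3 fit.py
```

```text
time: 7.5
eef_pos: [0.5355, -0.0294, 0.1672]
orientation: [-0.03, 0.999, -0.001, 0.019]
wrist_force: [-3.4, -1.4, 0.9]
grip_width: 0.517
grip_force: 1.9
t 7.5 tcp [ 0.5355 -0.0294  0.1672] riser [-0.1428  0.0233  0.1672] tilt 2.153488920796661 yaw err 0.007017558006278876 y z -0.0023452724193320906 F [-3.4072 -1.4194  0.925 ] j [-0.0811  0.2829  0.0685  1.9545 -0.0242  0.8672  1.6315]
now-> 30.0 [np.float64(0.3), np.float64(0.21), np.float64(0.0027)]
tray riser [-0.0561  0.0133  0.1007] tip 30.067292463749013 yaw -0.20462989459243802 toe z 0.06968528566789567 n 9 med 0.590034606895216 max 2.8550554549307208
```

```bash
cat > parts.py <<'E'
from st import *
for c in("top","side"):
    robot.camera(c)
    for k in("standoff0_center","adapter0_center"):
        print(c,k,[(np.round(a["position"]).astype(int).tolist(),round(a["conf"],2)) for a in robot.place_of(k,c) if a["conf"]>.3])
E
python3 -m crank '{"claw":[4.5,4.5,4.5,4.5,4.5,4.5,4.5],"delta_pos":[[-0.44,0,-0.58],[-0.44,0,-0.58],[-0.46,0,-0.56],[-0.46,0,-0.56],[-0.48,0,-0.55],[0,0,0],[0,0,0]],"delta_rot":[[0,0.026,0],[0,0.026,0],[0,0.026,0],[0,0.026,0],[0,0.026,0],[0,0,0],[0,0,0]]}' && python3 plan.py 42.5 && python3 fit.py; python3 parts.py;  python3 - <<'E'
from h import *
cv2.imwrite("pics/side3.png",cv2.resize(robot.camera("side")[100:320,140:500],None,fx=2,fy=2))
E
```

```text
time: 8.9
eef_pos: [0.559, -0.0275, 0.1949]
orientation: [-0.03, 0.999, -0.002, -0.045]
wrist_force: [-1.5, -0.2, 0.1]
grip_width: 0.516
grip_force: 0.6
t 8.9 tcp [ 0.559  -0.0275  0.1949] riser [-0.1193  0.0238  0.1949] tilt -5.175299337093644 yaw err 0.00777418704364592 y z -0.001685714178483791 F [-1.4916 -0.2098  0.0654] j [-0.0882  0.3522  0.0764  1.7845 -0.0231  1.0961  1.6279]
now-> 42.5 [np.float64(0.37), np.float64(0.18), np.float64(0.0057)]
tray riser [-0.0858 -0.0551  0.1804] tip 44.9827560178334 yaw 9.002545628549989 toe z 0.13654650605163773 n 5 med 0.852117324784814 max 2.881014590054747
top standoff0_center []
top adapter0_center []
side standoff0_center [([247, 400], 0.55), ([310, 330], 0.42)]
side adapter0_center [([247, 403], 0.67)]
```

View pics/side3.png

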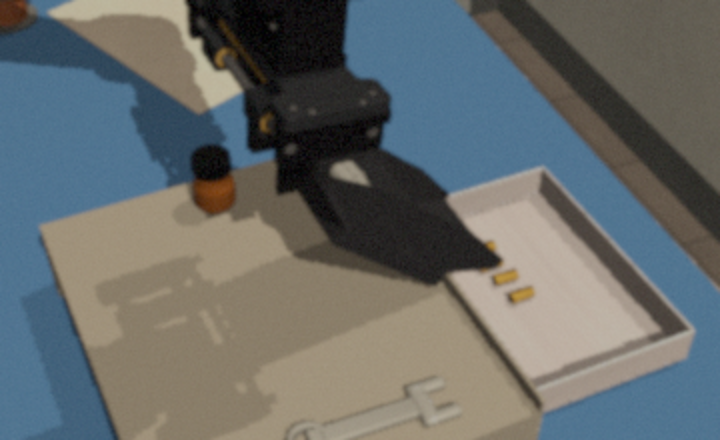

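The side crop shows the tray tipped about 43° and three standoffs at about (248,487), (277,505) and (295,520) beyond the spout, in the dish; the fourth is hidden. I'll check the top view.

Run:
```python
from h import *
cv2.imwrite("pics/top3.png",cv2.resize(robot.camera("top")[90:330,200:460],None,fx=2.3,fy=2.3))
```

```text
(no output)
```

View pics/top3.png

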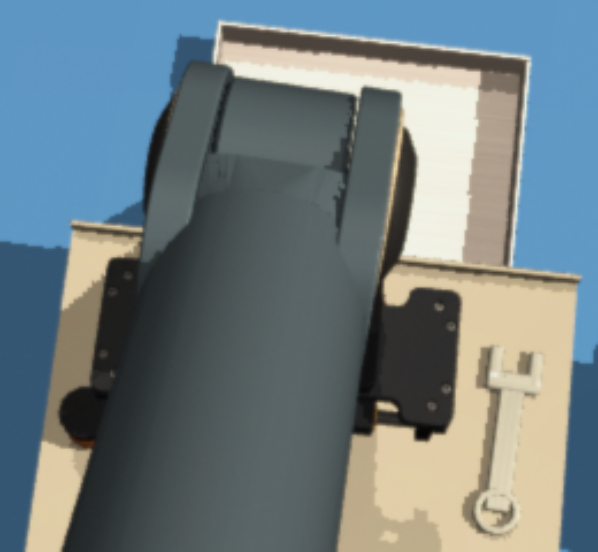

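The arm hides the tray in the top view. I'll tip a little further, to about 52°, then check again.

```bash
python3 -m crank '{"claw":[4.5,4.5,4.5,4.5,4.5,4.5,4.5,4.5],"delta_pos":[[-0.48,0,-0.55],[-0.5,0,-0.53],[-0.5,0,-0.53],[-0.51,0,-0.51],[0,0,0],[0,0,0],[0,0,0],[0,0,0]],"delta_rot":[[0,0.026,0],[0,0.026,0],[0,0.026,0],[0,0.026,0],[0,0,0],[0,0,0],[0,0,0],[0,0,0]]}' && python3 plan.py 52.5 50 45 40
python3 - <<'E'
from h import *
cv2.imwrite("pics/side4.png",cv2.resize(robot.camera("side")[130:300,250:470],None,fx=3,fy=3))
E
```

```text
time: 10.8
eef_pos: [0.5807, -0.0265, 0.2133]
orientation: [-0.03, 0.995, -0.004, -0.098]
wrist_force: [-0.7, 0.1, -0.6]
grip_width: 0.513
grip_force: 0.4
t 10.8 tcp [ 0.5807 -0.0265  0.2133] riser [-0.0975  0.0235  0.2133] tilt -11.20406347090591 yaw err 0.028795226355147828 y z -0.0019230651091358486 F [-0.7252  0.117  -0.6318] j [-0.0917  0.4256  0.0832  1.6398 -0.0242  1.2729  1.6281]
now-> 52.5 [np.float64(0.31), np.float64(0.19), np.float64(0.0052)]
52.5 50.0 [np.float64(0.49), np.float64(0.53), np.float64(-0.0262)] (array([-0.1068,  0.2078]), np.float64(-0.17453292519943295))
50.0 45.0 [np.float64(0.93), np.float64(1.11), np.float64(-0.0524)] (array([-0.1179,  0.1985]), np.float64(-0.12217304763960307))
45.0 40.0 [np.float64(0.89), np.float64(1.15), np.float64(-0.0524)] (array([-0.1281,  0.1882]), np.float64(-0.06981317007977318))
```

View pics/side4.png

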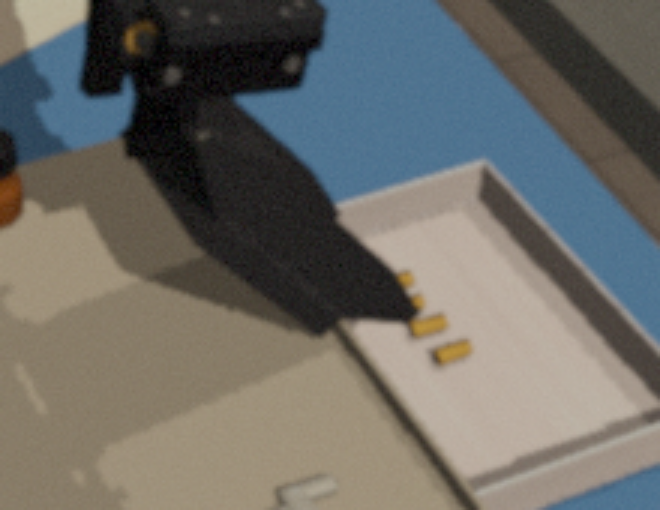

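The crop shows all four standoffs in the dish, at about (279,404), (301,415), (326,428) and (352,452). Lowering is next.

```bash
python3 plan.py 50 45 40 35 30 25 20 15 10 5 0 | cut -c1-75
```

```text
t 10.85 tcp [ 0.5808 -0.0264  0.2134] riser [-0.0974  0.0236  0.2134] tilt 
now-> 50.0 [np.float64(0.81), np.float64(0.73), np.float64(-0.0209)]
50.0 45.0 [np.float64(0.93), np.float64(1.11), np.float64(-0.0524)] (array(
45.0 40.0 [np.float64(0.89), np.float64(1.15), np.float64(-0.0524)] (array(
40.0 35.0 [np.float64(0.85), np.float64(1.18), np.float64(-0.0524)] (array(
35.0 30.0 [np.float64(0.81), np.float64(1.21), np.float64(-0.0524)] (array(
30.0 25.0 [np.float64(0.77), np.float64(1.25), np.float64(-0.0524)] (array(
25.0 20.0 [np.float64(0.73), np.float64(1.28), np.float64(-0.0524)] (array(
20.0 15.0 [np.float64(0.69), np.float64(1.31), np.float64(-0.0524)] (array(
15.0 10.0 [np.float64(0.64), np.float64(1.33), np.float64(-0.0524)] (array(
10.0 5.0 [np.float64(0.6), np.float64(1.36), np.float64(-0.0524)] (array([-
5.0 0.0 [np.float64(0.55), np.float64(1.38), np.float64(-0.0524)] (array([-
```

```bash
python3 -m crank '{"claw":[4.5,4.5,4.5,4.5,4.5,4.5,4.5,4.5],"delta_pos":[[0.49,0,0.53],[0.46,0,0.55],[0.46,0,0.55],[0.45,0,0.57],[0.45,0,0.57],[0.43,0,0.59],[0.43,0,0.59],[0,0,0]],"delta_rot":[[0,-0.026,0],[0,-0.026,0],[0,-0.026,0],[0,-0.026,0],[0,-0.026,0],[0,-0.026,0],[0,-0.026,0],[0,0,0]]}' && python3 plan.py 35 && python3 -m crank '{"claw":[4.5,4.5,4.5,4.5,4.5,4.5,4.5],"delta_pos":[[0.4,0,0.61],[0.4,0,0.61],[0.39,0,0.63],[0.38,0,0.63],[0.36,0,0.64],[0.36,0,0.64],[0,0,0]],"delta_rot":[[0,-0.026,0],[0,-0.026,0],[0,-0.026,0],[0,-0.026,0],[0,-0.026,0],[0,-0.026,0],[0,0,0]]}' && python3 plan.py 20 && python3 fit.py
```

```text
time: 11.65
eef_pos: [0.5428, -0.0288, 0.1774]
orientation: [-0.03, 1.0, -0.001, -0.008]
wrist_force: [-2.3, 0.8, 0.6]
grip_width: 0.516
grip_force: 1.6
t 11.65 tcp [ 0.5428 -0.0288  0.1774] riser [-0.1355  0.0235  0.1774] tilt -0.9549155032048469 yaw err 0.03939305271290618 y z -0.0016466792428375431 F [-2.2896  0.8482  0.6379] j [-0.0841  0.3085  0.0717  1.8905 -0.0236  0.9601  1.6293]
now-> 35.0 [np.float64(0.2), np.float64(0.04), np.float64(0.0008)]
time: 12.35
eef_pos: [0.5217, -0.0302, 0.1382]
orientation: [-0.03, 0.997, 0.001, 0.069]
wrist_force: [-5.4, -0.2, 1.9]
grip_width: 0.517
grip_force: 3.0
t 12.35 tcp [ 0.5217 -0.0302  0.1382] riser [-0.1566  0.0235  0.1382] tilt 7.877595460046631 yaw err 0.044484208163267015 y z -0.0016170065539218496 F [-5.4411 -0.2356  1.8859] j [-0.0721  0.2569  0.0602  2.0814 -0.0322  0.6665  1.6403]
now-> 20.0 [np.float64(0.25), np.float64(-0.1), np.float64(-0.0021)]
tray riser [-0.057   0.0181  0.0831] tip 20.562088426731492 yaw 2.2570375439547856 toe z 0.061292512638878506 n 9 med 1.463052112049084 max 13.523680441079932
```

```bash
python3 -m crank '{"claw":[4.5,4.5,4.5,4.5,4.5,4.5,4.5,4.5],"delta_pos":[[0.35,0,0.65],[0.35,0,0.65],[0.32,0,0.66],[0.32,0,0.66],[0.3,0,0.68],[0.3,0,0.68],[0.28,0,0.68],[0,0,0]],"delta_rot":[[0,-0.026,0],[0,-0.026,0],[0,-0.026,0],[0,-0.026,0],[0,-0.026,0],[0,-0.026,0],[0,-0.026,0],[0,0,0]]}' && python3 plan.py 2.5 && python3 fit.py
```

```text
time: 13.85
eef_pos: [0.5102, -0.0309, 0.0874]
orientation: [-0.03, 0.987, 0.004, 0.158]
wrist_force: [-7.9, -0.9, 0.3]
grip_width: 0.515
grip_force: 4.0
t 13.85 tcp [ 0.5102 -0.0309  0.0874] riser [-0.1682  0.0235  0.0874] tilt 18.215820274618046 yaw err 0.04250024602455425 y z -0.0013017499038427357 F [-7.8814 -0.9319  0.2575] j [-0.0352  0.2699  0.0244  2.2728 -0.0726  0.2819  1.6853]
now-> 2.5 [np.float64(0.25), np.float64(-0.22), np.float64(-0.005)]
tray riser [-0.0594  0.0139  0.0719] tip 3.3237235113985597 yaw 0.06348092778386145 toe z 0.0683439614374395 n 11 med 1.011022597172726 max 3.591441618215299
```

```bash
python3 -m crank '{"claw":[4.5,4.5,4.5,4.5,4.5,4.5,4.5,4.5],"delta_pos":[[0.15,0,0.1],[0.15,0,0.1],[0.15,0,0],[0.2,0,-0.05],[0.2,0,-0.05],[0.3,0,-0.1],[0.5,0,-0.15],[0.9,0,-0.3]],"delta_rot":[[0,0,0],[0,0,0],[0,0,0],[0,0,0],[0,0,0],[0,0,0],[0,0,0],[0,0,0]]}' && python3 plan.py 0 && python3 fit.py
```

```text
time: 15.35
eef_pos: [0.4882, -0.0323, 0.086]
orientation: [-0.03, 0.986, 0.004, 0.163]
wrist_force: [0.4, -0.7, -0.5]
grip_width: 0.52
grip_force: 0.0
t 15.35 tcp [ 0.4882 -0.0323  0.086 ] riser [-0.1902  0.0234  0.086 ] tilt 18.72268934738137 yaw err 0.009391653281697032 y z -0.0021385978779700694 F [ 0.3854 -0.6766 -0.4584] j [-0.0271  0.2417  0.018   2.3248 -0.0752  0.2493  1.6917]
now-> 0.0 [np.float64(-1.59), np.float64(1.05), np.float64(-0.0223)]
tray riser [-0.0628  0.0123  0.0733] tip 3.790373553573259 yaw 0.8215177088122034 toe z 0.06922178167434223 n 12 med 1.1318640025309037 max 4.958370687339539
```

```bash
python3 -m crank '{"claw":[4.5,4.5,4.5,4.5,4.5,4.5,4.5,4.5],"delta_pos":[[1.9,0,-0.6],[1.9,0,-0.6],[0,0,-2],[0,0,-4],[0,0,-5],[0,4,0],[0,4,0],[0,4,0]],"delta_rot":[[0,0,0],[0,0.05,0],[0,0.1,0],[0,0.1,0],[0,0,0],[0,0,0],[0,0,0],[0,0,0]]}' && python3 -m crank '{"claw":[4.5,4.5,4.5],"delta_pos":[[0,4.5,0],[0,4.5,0],[0,4.5,0]],"delta_rot":[[0,0,0],[0,0,0],[0,0,0]]}' && python3 st.py && python3 fit.py; python3 parts.py
python3 - <<'E'
from h import *
a=cv2.resize(robot.camera("side")[170:330,200:500],None,fx=2,fy=2);b=cv2.resize(robot.camera("top")[90:350,200:460],None,fx=1,fy=1)
o=np.zeros((600,600,3),np.uint8);o[:320]=a;o[330:590,:260]=b;cv2.imwrite("pics/end.png",o)
E
```

```text
time: 16.85
eef_pos: [0.4246, 0.0855, 0.192]
orientation: [-0.03, 0.999, 0.0, 0.04]
wrist_force: [-0.1, 0.4, -0.1]
grip_width: 0.519
grip_force: 0.0
time: 17.15
eef_pos: [0.416, 0.2207, 0.1912]
orientation: [-0.03, 0.999, 0.0, 0.039]
wrist_force: [1.0, 0.3, -0.4]
grip_width: 0.516
grip_force: 0.0
t 17.15 tcp [0.416  0.2207 0.1912] riser [-0.2469  0.2803  0.1912] tilt 4.5234681487781705 yaw err 0.029321156855427088 y z -0.0016476710268016903 F [ 1.0457  0.2559 -0.3515] j [-0.4439  0.1432 -0.178   2.0757  0.0904  0.8607  0.9554]
tray riser [-0.0615  0.0129  0.0715] tip 1.3172727855220017 yaw 1.2457888370243273 toe z 0.07012026224134799 n 9 med 0.9446438773238413 max 84.83534295148797
top standoff0_center [([161, 357], 0.6)]
top adapter0_center [([250, 340], 0.58)]
side standoff0_center [([246, 399], 0.39)]
side adapter0_center [([232, 308], 0.57), ([225, 384], 0.37)]
```

View pics/end.png

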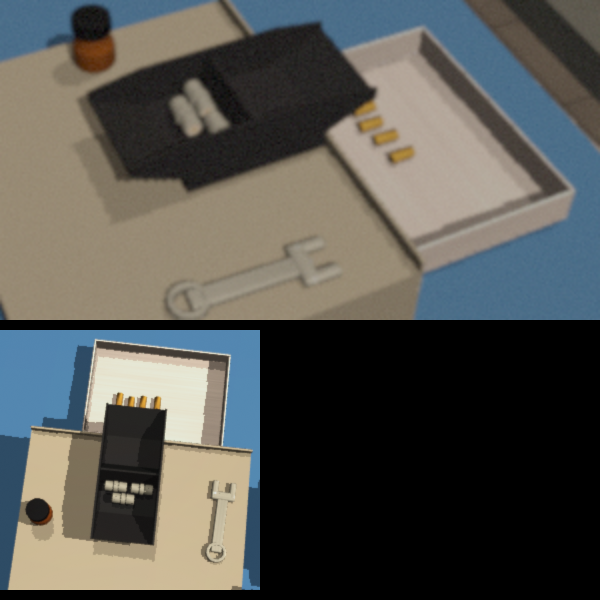

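The composite shows the four standoffs in the dish, the three adapters in their bay, and the jar and spanner unmoved. Whether the tray is truly flat is still unsure, so I'll repeat the measurement and compare it with the fit's bias on the first, known-flat picture.

```bash
python3 -m crank '{"claw":[4.5,4.5,4.5],"delta_pos":[[0,4.5,0],[0,4.5,0],[0,4.5,0]],"delta_rot":[[0,0,0],[0,0,0],[0,0,0]]}' >/dev/null; for i in 1 2 3 4; do python3 fit.py; done
python3 - <<'E'
from fit import *
N=[("top",(-.107,0,.037),(326,312)),("top",(.107,0,.037),(198,344)),("top",(-.062,0,0),(303,320)),("top",(0,0,0),(267,326)),("side",(-.107,0,.037),(242,225)),("side",(.107,0,.037),(214,352)),("side",(-.062,0,0),(256,259)),("side",(0,0,0),(246,294))]
w=lambda v,l:O+RR.apply(np.array(v[:3])+(R.from_euler('z',v[4])*R.from_euler('y',v[3])).apply(l))
o=least_squares(lambda v:np.ravel([proj(c,w(v,l))[0]-p for c,l,p in N]),[-.06,.02,.1,.3,0],loss="soft_l1");print("initial",o.x[:3],np.degrees(o.x[3:]))
E
```

```text
tray riser [-0.0606  0.0128  0.0725] tip 0.4791766092230719 yaw 0.2657293039799665 toe z 0.07202573918087254 n 12 med 0.8822915654650103 max 3.6476691666490524
tray riser [-0.059   0.0135  0.0697] tip 2.370215153876117 yaw -0.40962040592363447 toe z 0.06710737600520947 n 12 med 1.0576087719297362 max 4.898245365051309
tray riser [-0.0591  0.0135  0.0689] tip 2.313220642051391 yaw 1.2177461057984191 toe z 0.0663801737515264 n 12 med 0.6563313223787617 max 6.6063556704774555
tray riser [-0.0616  0.0152  0.0692] tip 2.7696117991134677 yaw 0.31831662952236334 toe z 0.06619829770436308 n 12 med 1.3186568679395094 max 60.16144206872747
initial [-0.1048  0.01    0.0686] [-0.8165 -7.3455]
```

Run:
```python
from st import *
st();print(robot.job_done())
```

```text
t 21.35 tcp [0.4082 0.3538 0.1908] riser [-0.2466  0.4136  0.1908] tilt 4.494970531870546 yaw err 0.017544197918433854 y z -0.001858797137121413 F [-0.4289  1.1078 -0.2464] j [-0.6235  0.2652 -0.2402  1.923   0.1514  0.9122  0.6878]
the job is handed in; nothing more can be done
None
```

I handed the job in at 21 s of the 54 s with no verdict returned: all four standoffs are in the dish, the three adapters are in their bay, and the tray was lowered onto the riser, though camera fits of its tilt (0.5 to 2.8 degrees against a 3-degree limit) were too noisy to confirm it is flat.

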